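Unlatch and open the guard gate of a chassis dispensing fixture

TASK

Open the amber guard gate so that the aluminium chassis can be unloaded: press the red thumb cup down until you feel the latch bar meet the springy buffer above it, and keep it down while you draw the gate out of its catch towards the robot. Then swing the gate gently to well past sixty degrees and leave it standing there, with the latch bar let down. Never force the bar against its catch, do not fling the gate, and leave the loose things around it where they are.

Things in the scene. Friction and masses are not known exactly. Their poses are not given: they have to be found in the camera images.
- gate_hinge (a point): Point on the gate's vertical hinge axis, 110 mm above the table, level with the gate's top edge. Fixed to the fixture, whose axes it has: z up, x from the robot's side into the fixture where the chassis lies, -y along the shut gate from hinge to free end. The fixture's yaw varies.
- gate_end (a point): Top corner of the gate's free end, 260 mm from the hinge, 110 mm above the table. The gate is an aluminium frame with an amber window, 260 mm wide, 90 mm high, 12 mm thick, about 0.6 kg, its lower edge 20 mm above the table.
- gate (a joint): Opening angle of the gate, rad: 0 shut, up to 1.5 as the free end swings to the robot's side (clockwise seen from above, from fixture -y to fixture -x). Stiff hinge, 0.2 N m: it stays where it is left. From 0.1 rad on the bar is out of its catch and cannot drop back in.
- thumb_cup (a point): Centre of the floor of the red thumb cup, the press end of the latch lever; at rest 157 mm above the table, over the gate's top edge, 130 mm from the hinge axis. Square dish, 46 x 46 mm inside, 3 mm walls 12 mm high all round: closed fingertips pointing down fit in at any yaw, press its floor, and pull the gate along by its walls. 43 mm clear below it.
- latch: Latch lever: red cup and steel bar in one. Origin on its level pivot axis on the gate, 210 mm from the hinge, 153 mm up; x square to the gate, z up at rest; tilts by up to 0.42 rad as the cup is pressed. Cup 80 mm towards the hinge; bar (10 mm high, 8 mm thick) 96 mm the other way, past the gate's end into the catch. The bar's weight alone takes it back: about 1.5 N at the cup.
- catch_post: Fixed aluminium post, 30 x 30 mm, 215 mm high, beyond the gate's free end; origin at the centre of its foot, 293 mm from the hinge along the shut gate and 30 mm behind its plane. A brass catch on its robot side has a lip in front of the bar and a black sprung buffer above the bar. Its height is set anew each time within 19 mm and is not measured.
- post_top (a point): Top of the catch post. The cup must sink 5 to 25 mm (by the catch's setting) before the bar clears the lip; 1 to 2 mm further the bar meets the buffer, felt at the cup as about 5 N per mm on top of the 1.5 N. Over 10 N between bar and catch, up on the buffer or sideways on the lip, spoils it: press the cup with 4 to 9 N; do not pull hard if the gate does not come.
- dowel: Loose steel dowel pin, 16 mm diameter, 40 mm high, upright on the fixture plate behind the gate; origin at its foot. Leave alone.
- cartridge: Loose white cartridge with orange cap, 48 mm diameter, 130 mm high, standing on the table beside the gate's hinge; origin at its foot. Leave alone.
- tip_jar: Loose clear jar with blue lid, 60 mm diameter, 70 mm high, on the table beyond the catch post; origin at its foot. Leave alone.
- wrench: Loose wrench lying on the table to the robot's left. Leave alone.
- screw_tray: Loose blue divided tray, 140 x 160 x 40 mm, on the left of the table. Leave alone.
- gauge_block: Loose dark steel block, 50 x 30 x 30 mm, on the table to the right of the gate's swing; origin under its centre. Leave alone.

How it is judged (in metres and radians):
On the way, in this order (a step that is already met when the one before it is completed fails the run):
1. the latch bar is lifted by the cup while the gate is still shut (angle between latch's own z axis and vertical above 0.05 rad and value of joint gate below 0.08 rad), for 0.1 s.
2. the gate is swung clear of the catch (value of joint gate above 0.3 rad), for 0.1 s.
At the end, for the whole second after the job is handed in: The gate stands still, open by more than 1.05 rad (60 degrees), and the latch bar is let down (lever tilted by less than 0.03 rad) (value of joint gate above 1.05 rad and velocity of joint gate between -0.05 and 0.05 rad/s and angle between latch's own z axis and vertical below 0.03 rad); the robot touches nothing.
It fails at once if more than 10 N between the latch bar and the catch (buffer or lip) (contact force between latch and catch_post above 10 N).
It fails at once if the gate is flung (over 1.5 rad/s) (velocity of joint gate above 1.5 rad/s).
It fails at once if a loose thing around the gate is moved by more than 20 mm (distance of any of dowel, cartridge, tip_jar, wrench, screw_tray, gauge_block from where it was at the start of the episode above 0.02 m).
It also fails if it takes over 45 s, if anything falls off the work surface, if the arm or the gripper's body presses on something with over 40 N, if the wrist force passes 120 N, or if a joint passes its speed limit or range.

ROBOT

A 6-joint arm with a two-finger parallel gripper is mounted at the origin on the work surface. World frame = base frame: x ahead of the robot, y to its left, z up, the work surface at z = 0. Lengths are in m, angles in degrees, forces in N, time in s.
With the tool pointing down it reaches from about 0.35 to 0.875 m from the base axis. Payload 4.2 kg.
Tool frame: the origin (TCP) lies on the centre line of the jaws, within the pads' length; the fingertips stand 25 mm ahead of it and the grasp point (between the pads) lies 6 mm ahead of it (finger_overhang is the distance from the TCP to the fingertips, in m); z points along the fingers, y is the line along which they close (so a half turn about z gives the same grasp; the last joint's range is limited). The gripper opens to 87 mm and grips with 3 to 60 N. Pads are 19 mm wide; open, the fingers measure 117 mm over their backs; the gripper's body (75 mm by 190 mm) begins 51 mm behind the grasp point.
Start: joints at [-52.792, 22.042, 0.453, 0, -68.411, -14.817], TCP at [0.238, -0.578, 0.248] pointing down, gripper open.
Joint ranges: [-179.83, 179.83], [-69.29, 118.12], [-61.27, 80.66], [-181.25, 117.63], [-171.15, -9.14], [-177.46, 177.46]. Speed limits (degrees/s): [159.86, 159.86, 180, 180, 180, 180].

INTERFACE

Orientations are given as a 3x3 rotation matrix whose columns are the frame's x, y, z axes.
In Python, from station import sense, capture, finish_job, spot_in, tip_of, finger_overhang gives the robot as it stands. The module is installed in compiled form; this text tells all that it offers.
- The arm moves only by the tool servo_tool, never from a script. Its arguments are lists of equal length, an entry for each row: "slide": the shift along the tool's x, y, z in m, a list of three; "spin": the turn about the tool's z in degrees; "grip": the closure, from 0 (fully open) to 1 (shut). A call has exactly 5 rows; each row is the pose to reach, as a shift and turn from the pose commanded when the call began, along the tool's axes at that moment; what a row does not reach only later rows make up. A row lasts 1/12 s, in which the tool goes at most 41.7 mm and 7.16 degrees, less where a joint would pass 70% of its speed; a pose out of reach is approached as far as the arm can. A call with a gripper value outside its range is refused whole. The fingers move at their own pace and stop on an object; the grip force is fixed at half the most. Time passes only in rows, so rows that repeat a pose let the fingers close, or fill a call up. It gives the time, the measured TCP pose, the force, the opening and the grip force at its end, in the units of the state.
- sense(): the state, without advancing time (a new reading comes with each control period).
- capture(name): name is "scene" or "top" or "wrist"; returns a dict with "pixels" (400x640x3 uint8, blue, green, red), "depth" (400x640 float32, m along the optical axis (not along the pixel's ray), 0 where there is no reading), "fx", "fy", "cx", "cy" (pixels), "R" (3x3) and "t" (3): a world point X has camera coordinates R X + t; the wrist camera has in their place "hand_eye" (4x4, takes a point from camera to tool coordinates, whose origin is the TCP and whose axes are the flange's). Camera axes: x right, y down, z forward; pixel columns grow to the right and rows downward; lengths in m; the calibration is good to about 2 mm. A picture is of the moment at which its call begins: read the wrist's pose just before it.
- finish_job(): hands the job in; it is judged then, once.
Trained networks look in the newest picture that a camera, given by its name, has taken for a name from the list of things; names that differ only in an ending like _2 or _b are one class to them, and where a whole thing is asked for, a point or a joint stands for the part that bears it (a point fixed in the world has none). Each returns a list of dicts, best first, with "conf" (0 to 1); they miss things now and then, are a little off and sometimes report something else, mostly with a low value. They report only what shows in the picture. A call takes as long as a camera call.
- spot_in(thing, camera): "point" ([x, y, z] in m, in world coordinates, good to about 4 mm: the middle of the surface that is visible of it).
- tip_of(thing, camera): "point" ([x, y, z] in m, in world coordinates, good to about 4 mm: a listed point, or the origin of a listed thing).
The state is a dict: "time_s": time; "joints": joint angles; "joint_velocities": joint speeds; "effort": joint torques, N m; "tcp_pos": TCP position; "ee_rot": TCP orientation; "wrist_force": force on the tool from outside, world axes, zero at the start; "moment": the same for the moment, N m; "gripper_width": opening from 0.0 (shut) to 1.0 (fully open); "gripper_force": force on a finger pad.
Only numpy, scipy, OpenCV 4.12 (cv2) and the standard library are available. Lean on these libraries where they do the work, as an engineer would, in place of code of your own. Each camera call takes 0.05 s, during which the arm holds its last target. There are 200 camera calls.

## Working session

There is one attempt and no reset: what is moved stays moved. The work goes in short steps, Python scripts to look and compute and a tool call to move; the robot and the scene stay as the last step left them, time stands still between calls to the robot, and variables do not carry over. Pictures are saved under pics/ and viewed, at most 10 in all, crops included, and the job is handed in when it is done.

Besides the shell and the picture viewer there is one more tool, called after "Call:" as name(argument=value, ...) on one line, values as JSON. servo_tool: Moves the arm, as the interface text tells. Its arguments: {"type":"object","properties":{"slide":{"type":"array"},"spin":{"type":"array"},"grip":{"type":"array"}},"required":["slide","spin","grip"]}

```bash
mkdir -p pics; python3 - <<'E'
from station import *
import cv2,numpy as np
s=sense();print(s['time_s'],s['tcp_pos'],np.round(s['ee_rot'],3).tolist(),s['wrist_force'],s['gripper_width'],finger_overhang)
for c in("top","scene"):
    d=capture(c);cv2.imwrite(f'pics/{c}1.png',d['pixels'])
    for n in("gate_hinge","gate_end","thumb_cup","latch","catch_post","post_top","cartridge","gauge_block","tip_jar","dowel"):
        r=tip_of(n,c)
        print(c,n,[(np.round(a['point'],3).tolist(),round(a['conf'],2)) for a in r[:2]])
E
```

```text
0.0 [ 0.23786961 -0.57736965  0.24646108] [[-0.925, -0.381, -0.001], [-0.381, 0.925, 0.002], [0.0, 0.002, -1.0]] [-0.38971577  0.0312794  -1.14128544] 0.9985465399376575 0.025
top gate_hinge [([0.624, 0.175, 0.107], 0.84)]
top gate_end [([0.584, -0.083, 0.108], 0.68)]
top thumb_cup [([0.608, 0.045, 0.156], 0.98)]
top latch [([0.594, -0.033, 0.157], 0.84)]
top catch_post [([0.604, -0.122, -0.002], 0.59)]
top post_top [([0.626, 0.175, 0.106], 0.57), ([0.611, -0.116, 0.216], 0.55)]
top cartridge [([0.628, 0.276, 0.001], 0.75)]
top gauge_block [([0.417, -0.403, -0.001], 0.79)]
top tip_jar [([0.521, -0.2, -0.001], 0.83)]
top dowel [([0.652, 0.012, 0.013], 0.45)]
scene gate_hinge [([0.623, 0.173, 0.112], 0.64), ([0.602, 0.045, 0.156], 0.28)]
scene gate_end [([0.583, -0.078, 0.103], 0.56)]
scene thumb_cup [([0.602, 0.045, 0.159], 0.88)]
scene latch [([0.591, -0.034, 0.155], 0.74)]
scene catch_post [([0.606, -0.12, 0.002], 0.68)]
scene post_top [([0.61, -0.115, 0.215], 0.83)]
scene cartridge [([0.629, 0.272, 0.001], 0.77)]
scene gauge_block [([0.413, -0.4, 0.001], 0.72)]
scene tip_jar [([0.52, -0.199, -0.003], 0.39)]
scene dowel [([0.652, 0.013, 0.015], 0.58)]
```

View pics/top1.png

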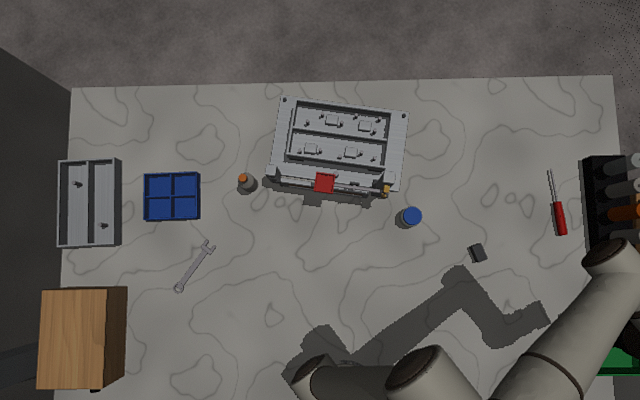

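View pics/scene1.png

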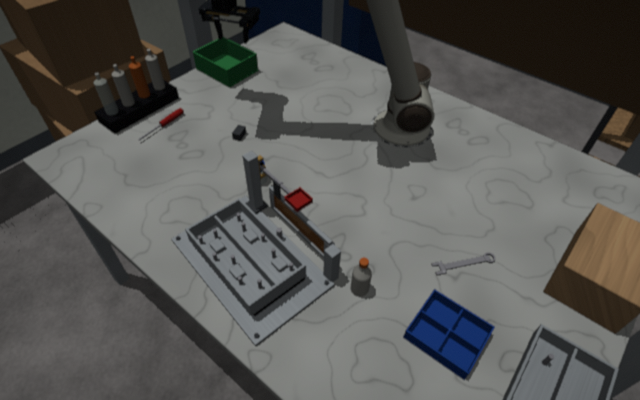

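The top view shows the red cup at (325,183), the gate running from the hinge at (272,178) to its end at (375,192), and the catch at (386,190). The scene view agrees: cup (298,199), post (253,183), cartridge (362,275). The measurements fit the given sizes, with a fixture yaw of about -9° and the cup at about (0.604, 0.045, 0.157). I'll close the fingers, lift a little and travel to a point above the cup.

Call:
servo_tool(slide=[[-0.029,0.022,-0.01],[-0.058,0.044,-0.02],[-0.086,0.065,-0.03],[-0.115,0.087,-0.03],[-0.144,0.109,-0.03]], spin=[0,0,0,0,0], grip=[1,1,1,1,1])

```text
time_s: 1.52
tcp_pos: [0.3305, -0.4211, 0.2785]
ee_rot: [[-0.925, -0.38, 0.002], [-0.38, 0.925, -0.001], [-0.001, -0.002, -1.0]]
wrist_force: [0.9, -0.0, -0.0]
gripper_width: 0.706
gripper_force: 0.0
```

Call:
servo_tool(slide=[[-0.029,0.022,0],[-0.058,0.044,0],[-0.086,0.065,0],[-0.115,0.087,0],[-0.144,0.109,0]], spin=[0,0,0,0,0], grip=[1,1,1,1,1])

```text
time_s: 1.93
tcp_pos: [0.4219, -0.265, 0.2779]
ee_rot: [[-0.925, -0.381, 0.001], [-0.381, 0.925, -0.0], [-0.001, -0.001, -1.0]]
wrist_force: [0.9, -1.0, -0.7]
gripper_width: 0.325
gripper_force: 0.0
```

Call:
servo_tool(slide=[[-0.029,0.022,0],[-0.058,0.044,0],[-0.086,0.065,0],[-0.115,0.087,0],[-0.144,0.109,0]], spin=[0,0,0,0,0], grip=[1,1,1,1,1])

```text
time_s: 2.35
tcp_pos: [0.5136, -0.1092, 0.2779]
ee_rot: [[-0.925, -0.381, 0.001], [-0.381, 0.925, -0.0], [-0.001, -0.0, -1.0]]
wrist_force: [-0.2, -0.3, -0.2]
gripper_width: 0.021
gripper_force: 0.0
```

Call:
servo_tool(slide=[[-0.029,0.022,0],[-0.058,0.044,0],[-0.086,0.065,0],[-0.115,0.087,0],[-0.143,0.109,0]], spin=[-6,-12,-18,-24,-30], grip=[1,1,1,1,1])

```text
time_s: 2.77
tcp_pos: [0.6044, 0.0461, 0.2777]
ee_rot: [[-0.606, -0.796, 0.0], [-0.796, 0.606, 0.0], [-0.0, -0.0, -1.0]]
wrist_force: [0.7, -0.7, 0.1]
gripper_width: 0.004
gripper_force: 0.0
```

Call:
servo_tool(slide=[[0,0,0.01],[0,0,0.02],[0,0,0.03],[0,0,0.04],[0,0,0.05]], spin=[-6,-12,-18,-24,-29], grip=[1,1,1,1,1])

```text
time_s: 3.18
tcp_pos: [0.6037, 0.0445, 0.2271]
ee_rot: [[-0.144, -0.99, 0.0], [-0.99, 0.144, -0.0], [0.0, -0.0, -1.0]]
wrist_force: [0.1, -0.6, 0.2]
gripper_width: 0.007
gripper_force: 0.0
```

Call:
servo_tool(slide=[[0,0,0],[0,0,0],[0,0,0],[0,0,0],[0,0,0]], spin=[0,0,0,0,0], grip=[1,1,1,1,1])

```text
time_s: 3.6
tcp_pos: [0.604, 0.0443, 0.2284]
ee_rot: [[-0.151, -0.989, 0.001], [-0.989, 0.151, 0.0], [-0.001, -0.001, -1.0]]
wrist_force: [-0.3, 0.1, -0.2]
gripper_width: 0.001
gripper_force: 0.0
```

```bash
python3 - <<'E'
from station import *
import cv2,numpy as np
s=sense();print(s['time_s'],s['tcp_pos'],s['wrist_force'],np.round(s['joints'],1))
P=[]
for c in("top","scene","wrist"):
    d=capture(c)
    for n in ("thumb_cup",):
        for f in (tip_of,spot_in):
            r=f(n,c); print(c,n,[(np.round(a['point'],4).tolist(),round(a['conf'],2)) for a in r[:2]])
    cv2.imwrite(f'pics/{c}2.png',d['pixels'])
E
```

```text
3.6 [0.60399243 0.04434178 0.2284063 ] [-0.30006038  0.06694056 -0.17231988] [ 19.5  20.9  -4.1   0.  -64.9 -28.2]
top thumb_cup [([0.4164, -0.4011, -0.0015], 0.66), ([0.6043, 0.0466, 0.1547], 0.5)]
top thumb_cup [([0.5881, -0.0345, 0.1557], 0.77)]
scene thumb_cup [([0.6068, 0.0453, 0.159], 0.94)]
scene thumb_cup [([0.6013, 0.0427, 0.157], 0.77), ([0.3893, 0.4333, 0.0041], 0.29)]
wrist thumb_cup [([0.6002, 0.0422, 0.1577], 0.9)]
wrist thumb_cup [([0.5903, 0.0248, 0.152], 0.88)]
```

View pics/wrist2.png

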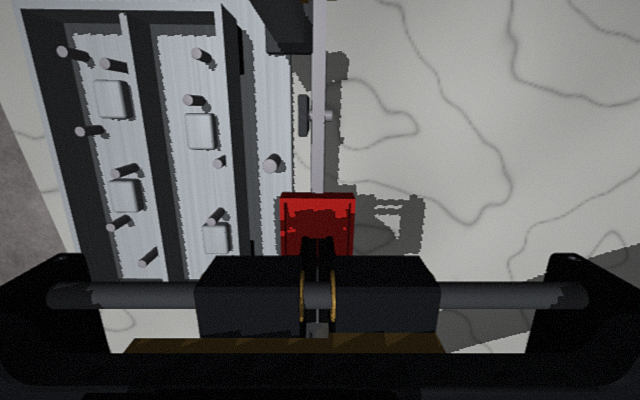

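Call:
servo_tool(slide=[[0,0,0.006],[0,0,0.012],[0,0,0.018],[0,0,0.024],[0,0,0.026]], spin=[0,0,0,0,0], grip=[1,1,1,1,1])

```text
time_s: 4.47
tcp_pos: [0.6029, 0.0441, 0.1998]
ee_rot: [[-0.15, -0.989, -0.003], [-0.989, 0.15, -0.001], [0.001, 0.003, -1.0]]
wrist_force: [0.7, 0.3, -0.2]
gripper_width: 0.006
gripper_force: 0.0
```

The wrist picture shows the closed fingertips at (318,245), inside the width of the red cup (282–355, about 195–265) and centred sideways. I'll go on down to the floor.

Call:
servo_tool(slide=[[0,0,0.004],[0,0,0.008],[0,0,0.012],[0,0,0.016],[0,0,0.018]], spin=[0,0,0,0,0], grip=[1,1,1,1,1])

```text
time_s: 4.88
tcp_pos: [0.6034, 0.0442, 0.1829]
ee_rot: [[-0.15, -0.989, -0.001], [-0.989, 0.15, -0.0], [0.0, 0.001, -1.0]]
wrist_force: [0.3, -0.7, 0.1]
gripper_width: 0.001
gripper_force: 0.0
```

Call:
servo_tool(slide=[[0,0,0.001],[0,0,0.002],[0,0,0.003],[0,0,0.003],[0,0,0.003]], spin=[0,0,0,0,0], grip=[1,1,1,1,1])

```text
time_s: 5.3
tcp_pos: [0.6036, 0.0443, 0.1808]
ee_rot: [[-0.15, -0.989, 0.0], [-0.989, 0.15, 0.0], [-0.0, -0.0, -1.0]]
wrist_force: [-0.4, 0.1, 0.9]
gripper_width: 0.002
gripper_force: 0.7
```

Call:
servo_tool(slide=[[0,0,0.001],[0,0,0.002],[0,0,0.002],[0,0,0.002],[0,0,0.002]], spin=[0,0,0,0,0], grip=[1,1,1,1,1])

```text
time_s: 5.72
tcp_pos: [0.6038, 0.0443, 0.1786]
ee_rot: [[-0.15, -0.989, 0.0], [-0.989, 0.15, 0.0], [-0.0, -0.0, -1.0]]
wrist_force: [-1.0, -0.6, 1.4]
gripper_width: 0.003
gripper_force: 0.7
```

Call:
servo_tool(slide=[[0,0,0.0005],[0,0,0.001],[0,0,0.0015],[0,0,0.0015],[0,0,0.0015]], spin=[0,0,0,0,0], grip=[1,1,1,1,1])

```text
time_s: 6.13
tcp_pos: [0.6037, 0.0443, 0.177]
ee_rot: [[-0.15, -0.989, 0.0], [-0.989, 0.15, 0.0], [-0.0, -0.0, -1.0]]
wrist_force: [0.4, 0.8, 0.5]
gripper_width: 0.005
gripper_force: 0.7
```

Call:
servo_tool(slide=[[0,0,0.0005],[0,0,0.001],[0,0,0.0015],[0,0,0.0015],[0,0,0.0015]], spin=[0,0,0,0,0], grip=[1,1,1,1,1])

```text
time_s: 6.55
tcp_pos: [0.6038, 0.0443, 0.1759]
ee_rot: [[-0.15, -0.989, 0.0], [-0.989, 0.15, -0.0], [-0.0, -0.0, -1.0]]
wrist_force: [-0.8, -0.0, 3.9]
gripper_width: 0.003
gripper_force: 1.9
```

Call:
servo_tool(slide=[[0,0,0.0005],[0,0,0.0005],[0,0,0.0005],[0,0,0.0005],[0,0,0.0005]], spin=[0,0,0,0,0], grip=[1,1,1,1,1])

```text
time_s: 6.97
tcp_pos: [0.6037, 0.0443, 0.1756]
ee_rot: [[-0.15, -0.989, 0.0], [-0.989, 0.15, -0.0], [0.0, -0.0, -1.0]]
wrist_force: [-1.4, 0.4, 5.8]
gripper_width: 0.002
gripper_force: 2.6
```

The buffer is met at 5.8 N, with the cup sunk about 6.5 mm. I'll draw the gate slowly.

Call:
servo_tool(slide=[[0,0.001,0],[0,0.002,0],[0,0.003,0],[0,0.004,0],[0,0.005,0]], spin=[0,0,0,0,0], grip=[1,1,1,1,1])

```text
time_s: 7.38
tcp_pos: [0.5998, 0.0453, 0.1757]
ee_rot: [[-0.149, -0.989, 0.003], [-0.989, 0.149, 0.001], [-0.001, -0.003, -1.0]]
wrist_force: [3.0, 0.2, 4.6]
gripper_width: 0.008
gripper_force: 2.3
```

Call:
servo_tool(slide=[[0,0.001,0],[0,0.002,0],[0,0.003,0],[0,0.004,0],[0,0.005,0]], spin=[0,0,0,0,0], grip=[1,1,1,1,1])

```text
time_s: 7.8
tcp_pos: [0.5944, 0.046, 0.1756]
ee_rot: [[-0.149, -0.989, 0.002], [-0.989, 0.149, 0.0], [-0.001, -0.002, -1.0]]
wrist_force: [4.3, -0.4, 5.2]
gripper_width: 0.005
gripper_force: 2.6
```

Call:
servo_tool(slide=[[0,0.001,0],[0,0.002,0],[0,0.003,0],[0,0.004,0],[0,0.005,0]], spin=[0,0,0,0,0], grip=[1,1,1,1,1])

```text
time_s: 8.22
tcp_pos: [0.5898, 0.0468, 0.1757]
ee_rot: [[-0.149, -0.989, 0.003], [-0.989, 0.149, 0.0], [-0.001, -0.003, -1.0]]
wrist_force: [4.6, -0.2, 4.0]
gripper_width: 0.004
gripper_force: 3.6
```

```bash
cat > look.py <<'E'
from station import *
import cv2,numpy as np,sys
s=sense();print(s['time_s'],s['tcp_pos'],s['wrist_force'])
for c in("scene","top","wrist"):
    d=capture(c);cv2.imwrite(f'pics/{c}{sys.argv[1]}.png',d['pixels'])
    for n in ("gate_end","thumb_cup","latch"):
        for a in tip_of(n,c)[:2]:
            p=a['point']; v=np.array(p[:2])-[.6235,.174]
            print(c,n,np.round(p,3).tolist(),round(a['conf'],2),'gate deg',round((-98.8-np.degrees(np.arctan2(v[1],v[0])))%360,1),'r',round(np.hypot(*v),3))
E
python3 look.py 3
```

```text
8.2167 [0.58983876 0.04680041 0.17567002] [ 4.62577928 -0.21991769  4.00111571]
scene gate_end [0.582, -0.078, 0.106] 0.81 gate deg 0.5 r 0.255
scene thumb_cup [0.604, 0.045, 0.152] 0.59 gate deg 359.9 r 0.13
scene thumb_cup [0.646, 0.016, 0.012] 0.54 gate deg 343.2 r 0.16
scene latch [0.59, -0.029, 0.155] 0.54 gate deg 0.4 r 0.205
top gate_end [0.58, -0.085, 0.108] 0.63 gate deg 0.6 r 0.262
top latch [0.59, -0.032, 0.152] 0.66 gate deg 0.4 r 0.209
wrist gate_end [0.582, -0.081, 0.108] 0.7 gate deg 0.5 r 0.258
wrist thumb_cup [0.6, 0.041, 0.149] 0.82 gate deg 1.2 r 0.135
wrist latch [0.587, -0.033, 0.153] 0.74 gate deg 1.2 r 0.211
```

View pics/wrist3.png

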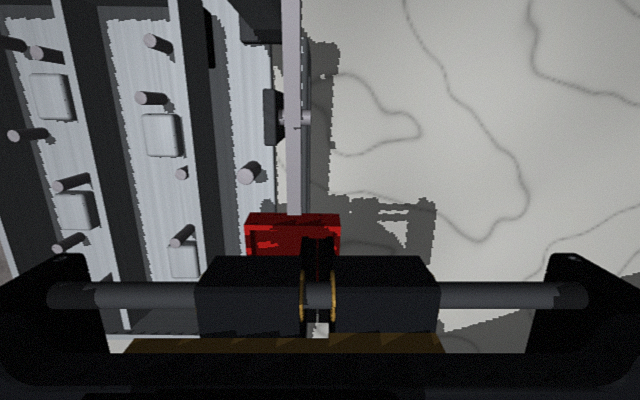

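The fingertips (300–338, 245) are now close to the robot-side wall of the cup (342). So far they have slid inside the cup, and the pull starts now.

Call:
servo_tool(slide=[[0,0.0005,0],[0,0.001,0],[0,0.002,0],[0,0.003,0],[0,0.003,0]], spin=[0,0,0,0,0], grip=[1,1,1,1,1])

```text
time_s: 9.23
tcp_pos: [0.5869, 0.0478, 0.1755]
ee_rot: [[-0.15, -0.989, 0.003], [-0.989, 0.15, 0.001], [-0.002, -0.003, -1.0]]
wrist_force: [5.1, 2.8, 5.2]
gripper_width: 0.003
gripper_force: 6.5
```

Call:
servo_tool(slide=[[0,0.001,0],[0,0.002,0],[0,0.003,0],[0,0.004,0],[0,0.004,0]], spin=[0,0,0,0,0], grip=[1,1,1,1,1])

```text
time_s: 9.65
tcp_pos: [0.582, 0.0492, 0.1744]
ee_rot: [[-0.15, -0.989, 0.001], [-0.989, 0.15, 0.003], [-0.003, -0.0, -1.0]]
wrist_force: [3.4, 4.0, 2.2]
gripper_width: 0.006
gripper_force: 4.6
```

```bash
python3 look.py 4
```

```text
9.65 [0.58197239 0.04918954 0.17444881] [3.35670993 3.96236152 2.17122742]
scene gate_end [0.568, -0.076, 0.106] 0.89 gate deg 3.8 r 0.257
scene thumb_cup [0.597, 0.047, 0.151] 0.9 gate deg 2.9 r 0.129
scene latch [0.581, -0.024, 0.158] 0.61 gate deg 3.4 r 0.203
top latch [0.579, -0.03, 0.151] 0.53 gate deg 3.4 r 0.209
wrist gate_end [0.565, -0.078, 0.106] 0.96 gate deg 4.2 r 0.258
wrist thumb_cup [0.593, 0.044, 0.148] 0.9 gate deg 4.5 r 0.133
wrist latch [0.572, -0.031, 0.153] 0.85 gate deg 5.4 r 0.211
```

The gate is at about 3.5–4° and the press force has dropped, so the bar is leaving the buffer. I'll follow the arc with the spin kept in step.

Call:
servo_tool(slide=[[-0.0004,0.0023,0],[-0.0008,0.0045,0],[-0.0013,0.0068,0],[-0.0018,0.009,0],[-0.0024,0.0112,0]], spin=[1,2,3,4,5], grip=[1,1,1,1,1])

```text
time_s: 10.67
tcp_pos: [0.5715, 0.0533, 0.1744]
ee_rot: [[-0.237, -0.972, 0.001], [-0.972, 0.237, 0.003], [-0.003, -0.001, -1.0]]
wrist_force: [4.4, 4.2, 2.0]
gripper_width: 0.004
gripper_force: 4.1
```

Call:
servo_tool(slide=[[-0.0006,0.0034,0],[-0.0013,0.0067,0],[-0.0021,0.01,0],[-0.003,0.0133,0],[-0.004,0.0166,0]], spin=[1.5,3,4.5,6,7.5], grip=[1,1,1,1,1])

```text
time_s: 11.08
tcp_pos: [0.5556, 0.0603, 0.1742]
ee_rot: [[-0.362, -0.932, -0.001], [-0.932, 0.362, 0.001], [-0.001, 0.001, -1.0]]
wrist_force: [3.8, 2.4, 1.3]
gripper_width: 0.01
gripper_force: 2.3
```

Call:
servo_tool(slide=[[-0.0008,0.0045,0],[-0.0018,0.009,0],[-0.003,0.0134,0],[-0.0043,0.0178,0],[-0.0058,0.0221,0]], spin=[2,4,6,8,10], grip=[1,1,1,1,1])

```text
time_s: 11.5
tcp_pos: [0.537, 0.0734, 0.1742]
ee_rot: [[-0.519, -0.855, -0.001], [-0.855, 0.519, 0.001], [-0.0, 0.001, -1.0]]
wrist_force: [3.7, 1.6, 1.5]
gripper_width: 0.006
gripper_force: 2.2
```

```bash
python3 look.py 5
```

```text
11.5 [0.53702505 0.07340165 0.17421581] [3.70681857 1.58281478 1.52089201]
scene gate_end [0.474, -0.032, 0.106] 0.93 gate deg 27.2 r 0.254
scene thumb_cup [0.546, 0.068, 0.149] 0.79 gate deg 27.4 r 0.132
scene latch [0.504, 0.007, 0.158] 0.86 gate deg 26.7 r 0.205
top gate_end [0.476, -0.034, 0.108] 0.84 gate deg 26.5 r 0.255
top thumb_cup [0.501, 0.005, 0.153] 0.22 gate deg 27.2 r 0.209
top latch [0.504, 0.005, 0.153] 0.56 gate deg 26.3 r 0.207
wrist gate_end [0.468, -0.035, 0.106] 0.85 gate deg 27.8 r 0.261
wrist gate_end [0.612, -0.123, -0.004] 0.21 gate deg 353.3 r 0.297
wrist thumb_cup [0.544, 0.068, 0.146] 0.91 gate deg 28.1 r 0.133
wrist latch [0.498, 0.003, 0.153] 0.65 gate deg 27.6 r 0.212
```

Gate at about 27° and following well.

Call:
servo_tool(slide=[[-0.0008,0.0045,0],[-0.0018,0.009,0],[-0.003,0.0134,0],[-0.0043,0.0178,0],[-0.0058,0.0221,0]], spin=[2,4,6,8,10], grip=[1,1,1,1,1])

```text
time_s: 12.52
tcp_pos: [0.5218, 0.0887, 0.1753]
ee_rot: [[-0.659, -0.752, 0.001], [-0.752, 0.659, -0.001], [0.0, -0.001, -1.0]]
wrist_force: [1.2, -1.6, 1.5]
gripper_width: 0.007
gripper_force: 1.5
```

Call:
servo_tool(slide=[[-0.0008,0.0045,0],[-0.0018,0.009,0],[-0.003,0.0134,0],[-0.0043,0.0178,0],[-0.0058,0.0221,0]], spin=[2,4,6,8,10], grip=[1,1,1,1,1])

```text
time_s: 12.93
tcp_pos: [0.5087, 0.1076, 0.1752]
ee_rot: [[-0.779, -0.626, -0.0], [-0.626, 0.779, -0.001], [0.001, -0.001, -1.0]]
wrist_force: [0.7, -2.0, 0.9]
gripper_width: 0.006
gripper_force: 1.4
```

Call:
servo_tool(slide=[[-0.0008,0.0045,0],[-0.0018,0.009,0],[-0.003,0.0134,0],[-0.0043,0.0178,0],[-0.0058,0.0221,0]], spin=[2,4,6,8,10], grip=[1,1,1,1,1])

```text
time_s: 13.35
tcp_pos: [0.4991, 0.1283, 0.1751]
ee_rot: [[-0.876, -0.482, -0.001], [-0.482, 0.876, -0.001], [0.001, -0.001, -1.0]]
wrist_force: [-1.2, -2.7, 1.4]
gripper_width: 0.002
gripper_force: 1.2
```

Call:
servo_tool(slide=[[-0.0008,0.0045,0],[-0.0018,0.009,0],[-0.003,0.0134,0],[-0.0043,0.0178,0],[-0.0058,0.0221,0]], spin=[2,4,6,8,10], grip=[1,1,1,1,1])

```text
time_s: 13.77
tcp_pos: [0.4932, 0.1503, 0.1749]
ee_rot: [[-0.947, -0.322, -0.002], [-0.322, 0.947, -0.002], [0.002, -0.001, -1.0]]
wrist_force: [0.2, -0.8, 2.0]
gripper_width: 0.006
gripper_force: 1.3
```

```bash
python3 look.py 6
```

```text
13.7667 [0.49316472 0.15032389 0.17491491] [ 0.22440015 -0.75593843  1.96106795]
scene thumb_cup [0.498, 0.138, 0.152] 0.56 gate deg 65.2 r 0.131
top gate_end [0.374, 0.102, 0.106] 0.95 gate deg 65.2 r 0.259
top gate_end [0.422, 0.119, 0.151] 0.69 gate deg 66.0 r 0.209
top thumb_cup [0.424, 0.118, 0.154] 0.21 gate deg 65.4 r 0.207
top latch [0.425, 0.119, 0.154] 0.46 gate deg 65.8 r 0.206
wrist gate_end [0.374, 0.106, 0.109] 0.61 gate deg 65.9 r 0.259
wrist thumb_cup [0.497, 0.133, 0.148] 0.57 gate deg 63.3 r 0.133
wrist latch [0.418, 0.117, 0.154] 0.56 gate deg 65.7 r 0.214
```

Call:
servo_tool(slide=[[-0.0008,0.0045,0],[-0.0018,0.009,0],[-0.003,0.0134,0],[-0.0043,0.0178,0],[-0.0058,0.0221,0]], spin=[2,4,6,8,10], grip=[1,1,1,1,1])

```text
time_s: 14.78
tcp_pos: [0.4916, 0.173, 0.1749]
ee_rot: [[-0.988, -0.153, -0.001], [-0.153, 0.988, -0.002], [0.002, -0.002, -1.0]]
wrist_force: [-1.2, -2.2, 2.4]
gripper_width: 0.005
gripper_force: 2.1
```

Call:
servo_tool(slide=[[0,0,0],[0,-0.001,-0.001],[0,-0.002,-0.003],[0,-0.003,-0.006],[0,-0.004,-0.01]], spin=[0,0,0,0,0], grip=[1,1,1,1,1])

```text
time_s: 15.2
tcp_pos: [0.4926, 0.1696, 0.1852]
ee_rot: [[-0.988, -0.155, -0.0], [-0.155, 0.988, -0.0], [0.0, -0.0, -1.0]]
wrist_force: [-0.0, -0.2, 0.9]
gripper_width: 0.002
gripper_force: 0.0
```

Call:
servo_tool(slide=[[0,0,-0.01],[0,0,-0.025],[0,0,-0.045],[0,0,-0.07],[0,0,-0.1]], spin=[0,0,0,0,0], grip=[1,1,1,1,1])

```text
time_s: 15.62
tcp_pos: [0.4918, 0.1692, 0.2856]
ee_rot: [[-0.988, -0.154, -0.003], [-0.154, 0.988, -0.002], [0.003, -0.001, -1.0]]
wrist_force: [1.0, 1.1, -0.3]
gripper_width: 0.005
gripper_force: 0.0
```

Call:
servo_tool(slide=[[0,0,0],[0,0,0],[0,0,0],[0,0,0],[0,0,0]], spin=[0,0,0,0,0], grip=[1,1,1,1,1])

```text
time_s: 16.03
tcp_pos: [0.4922, 0.1696, 0.284]
ee_rot: [[-0.988, -0.154, -0.002], [-0.154, 0.988, -0.001], [0.002, -0.001, -1.0]]
wrist_force: [-0.6, -0.6, -0.1]
gripper_width: 0.008
gripper_force: 0.0
```

```bash
python3 look.py 7
```

```text
16.0333 [0.49219904 0.16955313 0.28395923] [-0.59052223 -0.59245017 -0.08278731]
scene gate_end [0.368, 0.156, 0.105] 0.59 gate deg 77.2 r 0.256
scene thumb_cup [0.495, 0.16, 0.157] 0.64 gate deg 75.0 r 0.129
scene latch [0.419, 0.154, 0.158] 0.66 gate deg 75.6 r 0.206
top thumb_cup [0.499, 0.16, 0.153] 0.68 gate deg 74.9 r 0.126
top latch [0.415, 0.152, 0.154] 0.61 gate deg 75.1 r 0.209
wrist gate_end [0.366, 0.151, 0.108] 0.89 gate deg 76.2 r 0.258
wrist thumb_cup [0.492, 0.158, 0.155] 0.63 gate deg 74.1 r 0.133
wrist latch [0.413, 0.153, 0.153] 0.83 gate deg 75.5 r 0.212
wrist latch [0.609, -0.121, -0.001] 0.62 gate deg 354.0 r 0.296
```

View pics/scene7.png

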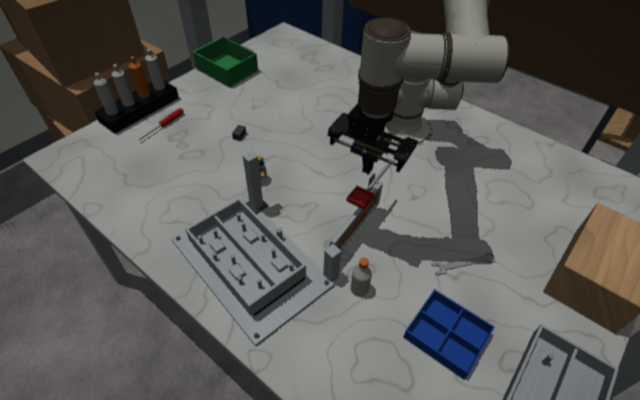

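The gate stands at about 75°, from the hinge post (333,262) to its end near (378,185). The cup at (360,197) is back at its resting height of about 0.157 m, the gripper is well clear above it, and the loose things are where they were. I'll hand in.

```bash
python3 -c "
from station import *
print(finish_job())"
```

```text
the job is handed in; nothing more can be done
None
```

The job is handed in: the gate stands open at about 75°, the latch bar is let down, the robot is clear of everything, and the loose things look unmoved in the last picture; no verdict was returned.

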